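Hold the biscuit canister's lid down on its new seal while the latches are closed

TASK

Close the big biscuit canister: take the larger of the two lids and set it squarely in the canister's mouth, turned so that the two hook lugs on its edge stand above the two latches. The new rubber seal is stiff, so press the lid straight down with a steady force of about 15 newtons, which squashes the seal to about half its height, and keep that up for at least three seconds without ever crushing the seal flat. I will then snap the latches shut, so your program must end while you are still holding the lid down; leave the canister standing where it is, and do not move the smaller lid or the smaller canister.

Things in the scene. Friction and masses are not known exactly. Their poses are not given: they have to be found in the camera images.
- lid_handle (a point): Centre of the wooden bar handle of the LARGER lid (the one to use), 50 mm above the lid's underside, so at height 0.050 m while the lid lies on the worktop. z up out of the lid, x along the bar and through the two hook lugs. Bar 74 mm long (x), 16 wide (y), 16 high, on two steel posts under its ends; 22 mm free between bar and lid plate. The lid works either way round
- lid: The same larger lid, steel, loose, 0.2 to 0.32 kg; origin at the centre of its underside, axes as its handle. Round plug 16 mm deep below, 102 mm across, narrowing to 90 at the bottom; on it the plate, 128 mm across, 4 mm thick, underside 16 mm above the origin. Lugs 20 mm wide, 9 mm out from the plate at +x and -x
- small_lid_handle (a point): Centre of the wooden bar handle of the SMALLER lid, of the same make: plate only 102 mm across, bar 60 mm long, 0.050 m above its underside. It belongs to the other canister; leave it
- canister: Big open steel canister with biscuits, loose, about 0.9 kg. Origin: centre of its underside; z up, x through the two open wire latches on its wall (83 mm out at +x and -x). Rim 131 mm across at height 102 mm, mouth 108 mm. Black rubber seal on the rim, 10 mm proud, its free top at 112 mm; lid resting on it: lid handle centre 146 mm above the origin, less the squash
- seal (a joint): How far the big canister's rubber seal is squashed, in m: 0 free, 0.005 at 15 N (springy, 3 N per mm, lid's weight included), crushed flat from 0.0086 (26 N), at most 0.009. The lid's weight alone squashes it by 0.0008
- small_canister: The smaller open steel canister of the set, empty, 105 mm across at its rim, 94 mm high with its seal, standing at the back; leave it

How it is judged:
On the way, in this order (a step that is already met when the one before it is completed fails the run):
1. the larger lid is lifted clear of the worktop (height (world z) of lid_handle above 0.09 m), for 0.1 s.
2. the lid is squarely in the mouth, lugs above latches, and pressed on the seal with a steady 9 to 21 N for three seconds (value of joint seal between 0.003 and 0.007 m and horizontal distance between lid and canister below 0.005 m and angle between lid's own z axis and vertical below 0.06 rad and angle between the x axis of lid and the x axis of canister, either way round below 0.14 rad and contact force between the fingers and lid above 4 N), for 3 s.
At the end, for the whole second after the job is handed in: Fingers still pressing the larger lid, at rest: seal squashed 3 to 7 mm (9 to 21 N), lid within 5 mm of the canister's axis, 3.4 deg of level, lugs within 8 deg of the latches; canister upright and within 30 mm of its start, smaller lid and canister likewise (all of step 2 and contact force between lid and canister above 7 N and linear speed of lid below 0.01 m/s and angle between canister's own z axis and vertical below 0.04 rad and height (world z) of canister below 0.005 m and distance of each of canister, small_lid_handle, small_canister from where it was at the start of the episode below 0.03 m); the arm keeps its last pose, push and grip.
It fails at once if the seal is crushed flat (value of joint seal above 0.0086 m).
It fails at once if the smaller lid is moved (distance of small_lid_handle from where it was at the start of the episode above 0.03 m).
It fails at once if the canister is shoved away (distance of canister from where it was at the start of the episode above 0.04 m).
It fails at once if the smaller canister is moved (distance of small_canister from where it was at the start of the episode above 0.03 m).
It also fails if it takes over 54 s, if anything falls off the work surface, if the arm or the gripper's body presses on something with over 40 N, if the wrist force passes 120 N, or if a joint passes its speed limit or range.

ROBOT

A 6-joint arm with a two-finger parallel gripper is mounted at the origin on a cart in front of the work surface, level with it; the furniture and walls round the work are solid. World frame = base frame: x ahead of the robot, y to its left, z up, the work surface at z = 0. Lengths are in m, angles in rad, forces in N, time in s.
With the tool pointing down it reaches from about 0.275 to 0.725 m from the base axis. Payload 5.6 kg.
Tool frame: the origin (TCP) lies at the very end of the fingers, on their centre line; the grasp point (between the pads) lies 19 mm behind it (bot.tcp_to_grasp is the distance from the TCP to the grasp point, in m); y points along the fingers, z is the direction in which the jaws open and shut, and the axes are right-handed (so a half turn about y gives the same grasp; the last joint's range is limited). The gripper opens to 85 mm and grips with 20 to 120 N. Pads are 22 mm wide; open, the fingers measure 114 mm over their backs; the gripper's body (76 mm by 85 mm) begins 54 mm behind the grasp point. The pads swing forward as they close: fully open they stand 13 mm farther back than shut.
Start: joints at [0.285, 0.255, 0.108, 0, -1.424, -0.285], TCP at [0.55, 0, 0.231] pointing down, gripper open.
Joint ranges: [-2.95, 2.95], [-1.21, 1.97], [-1.09, 1.5], [-2.87, 1.71], [-2.94, -0.07], [-3.05, 3.05]. Speed limits (rad/s): [2.57, 2.57, 3.14, 3.14, 3.14, 3.14].

INTERFACE

Orientations are given as a unit quaternion [w, x, y, z].
In Python, from plant import bot, cams gives the robot as it stands.
- The arm moves only by the tool carry_out, never from a script. Its arguments are lists of equal length, an entry for each row: "slide": the shift along the tool's x, y, z in m, a list of three; "turn": the turn about the tool's y in rad; "hand": the finger opening in m, from 0 to 0.0854. A call has 1 to 5 rows; each row is the pose to reach, as a shift and turn from the pose commanded when the call began, along the tool's axes at that moment; what a row does not reach only later rows make up. A row lasts 1/8 s, in which the tool goes at most 62.5 mm and 10.7 degrees, less where a joint would pass 70% of its speed; a pose out of reach is approached as far as the arm can. A call with a gripper value outside its range is refused whole. The fingers move at their own pace and stop on an object; the grip force is fixed at half the most. Time passes only in rows, so rows that repeat a pose let the fingers close. It gives the time, the measured TCP pose, the force and the opening at its end, in the units of the state.
- bot.sense(): the state, without advancing time (a new reading comes with each control period).
- cams.capture(name): name is "scene" or "side" or "wrist"; returns the picture (420x560x3 uint8, red, green, blue); there is no depth.
- cams.calibration(name): a dict with "mtx" (3x3 intrinsics, pixels), "eye" and "orientation" of the camera in the world. Camera axes: x right, y down, z forward; pixel columns grow to the right and rows downward; lengths in m; the calibration is good to about 2 mm. The wrist camera is an equidistant fisheye: a pixel r from the principal point sees the ray r / f radians off the axis. A picture is of the moment at which its call begins: read the wrist's pose just before it. calibration takes no time and is no camera call; for the wrist camera it gives the pose at the moment of the call.
- bot.hand_in(): hands the job in, once; it reports no verdict.
The state is a dict: "t": time; "q": joint angles; "qd": joint speeds; "joint_efforts": joint torques, N m; "position": TCP position; "orientation": TCP orientation; "wrist_force": force on the tool from outside, world axes, zero at the start; "ft_torque": the same for the moment, N m; "opening": finger opening in m.
Only numpy, scipy, OpenCV 4.12 (cv2) and the standard library are available. Lean on these libraries where they do the work, as an engineer would, in place of code of your own. Each camera call takes 0.05 s, during which the arm holds its last target.

## Working session

There is one attempt and no reset: what is moved stays moved. The work goes in short steps, Python scripts to look and compute and a tool call to move; the robot and the scene stay as the last step left them, time stands still between calls to the robot, and variables do not carry over. Pictures are saved under pics/ and viewed, and the job is handed in when it is done.

Besides the shell and the picture viewer there is one more tool, called as name(argument=value, ...) on one line, values as JSON. carry_out: Moves the arm, as the interface text tells. Its arguments: {"type":"object","properties":{"slide":{"type":"array"},"turn":{"type":"array"},"hand":{"type":"array"}},"required":["slide","turn","hand"]}

```bash
mkdir -p pics; ls; python3 - <<'E'
from plant import bot,cams
import cv2,numpy as np
print(bot.sense())
for n in ["scene","side","wrist"]:
    c=cams.calibration(n);print(n,c)
    cv2.imwrite(f"pics/{n}0.png",cams.capture(n)[:,:,::-1])
E
```

```text
pics
{'t': 0.0, 'q': array([ 2.84615895e-01,  2.55762738e-01,  1.06991529e-01, -4.74120424e-04,
       -1.42392228e+00, -2.84571494e-01]), 'qd': array([ 0.00083312,  0.00058718,  0.00107603,  0.0020291 , -0.00034068,
       -0.00065499]), 'joint_efforts': array([-4.48901856e-04, -3.86631560e+01,  2.37934113e+01,  5.36471218e+00,
       -6.25866101e-03, -4.57470776e-06]), 'position': array([5.49491843e-01, 6.35712055e-05, 2.30382457e-01]), 'orientation': array([ 0.5004736 , -0.49953863, -0.49948463,  0.50050218]), 'wrist_force': array([0.06530985, 0.53169268, 0.50426343]), 'ft_torque': array([ 0.02399587, -0.03123683,  0.00879048]), 'opening': 0.08529317106380974}
scene {'mtx': array([[510.474722  ,   0.        , 277.85107611],
       [  0.        , 510.474722  , 216.43121651],
       [  0.        ,   0.        ,   1.        ]]), 'eye': array([0.04098862, 0.58352875, 0.55395382]), 'orientation': array([ 0.18118925, -0.29226181,  0.81494768, -0.46649092])}
side {'mtx': array([[433.15187663,   0.        , 275.16438992],
       [  0.        , 433.15187663, 209.8435311 ],
       [  0.        ,   0.        ,   1.        ]]), 'eye': array([0.24980293, 0.57154894, 0.60898679]), 'orientation': array([ 0.11037114, -0.2289397 ,  0.86397608, -0.43468397])}
wrist {'mtx': array([[325.1922621 ,   0.        , 281.08177711],
       [  0.        , 325.1922621 , 207.07570285],
       [  0.        ,   0.        ,   1.        ]]), 'eye': array([ 0.54965747, -0.07885099,  0.3726421 ]), 'orientation': array([-5.91358575e-04, -1.28872764e-05,  9.87914675e-01,  1.54997562e-01])}
```

View pics/scene0.png

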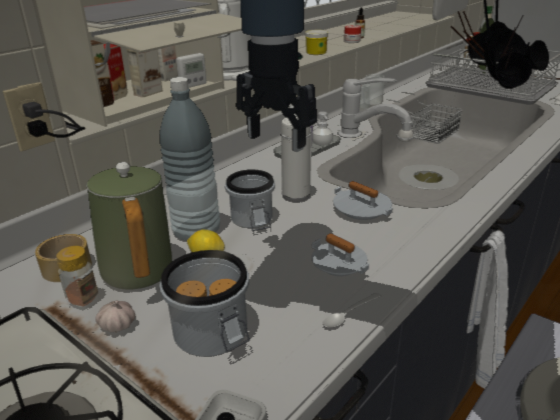

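View pics/side0.png

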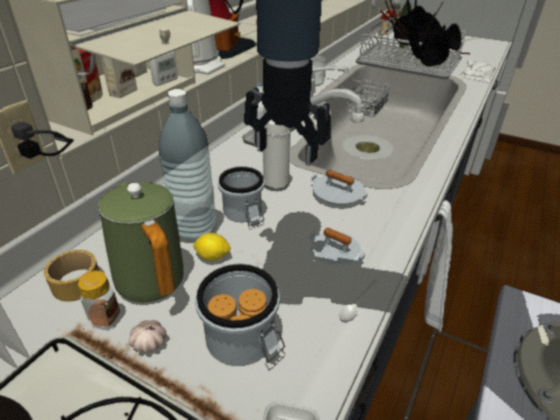

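View pics/wrist0.png

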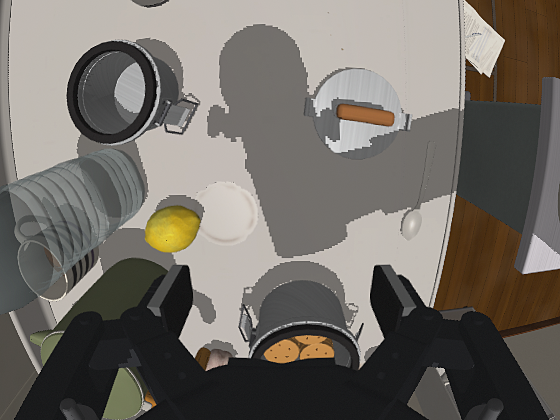

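The scene view shows the big canister at (205,300), the small one at (250,197), and two lids with bars at (340,243) and (363,189). The wrist view shows one lid, with its bar at (366,114). I'll measure sizes next.

```bash
cat > h.py <<'E'
import numpy as np,cv2
from scipy.spatial.transform import Rotation as R
def rot(c): 
    w,x,y,z=c["orientation"]; return R.from_quat([x,y,z,w]).as_matrix()
def px2plane(c,uv,z,fish=False):
    K=c["mtx"];uv=np.atleast_2d(np.asarray(uv,float))
    a=(uv-[K[0,2],K[1,2]])/[K[0,0],K[1,1]]
    if fish:
        th=np.linalg.norm(a,axis=1);d=np.c_[a*(np.sin(th)/np.maximum(th,1e-9))[:,None],np.cos(th)]
    else: d=np.c_[a,np.ones(len(a))]
    d=d@rot(c).T
    return c["eye"]+d*((z-c["eye"][2])/d[:,2])[:,None]
def proj(c,P,fish=False):
    K=c["mtx"];p=(np.atleast_2d(P)-c["eye"])@rot(c)
    if fish:
        r=np.hypot(p[:,0],p[:,1]);th=np.arctan2(r,p[:,2]);a=p[:,:2]*(th/np.maximum(r,1e-9))[:,None]
    else: a=p[:,:2]/p[:,2:]
    return a*[K[0,0],K[1,1]]+[K[0,2],K[1,2]]
def circle(c0,r,z,n=60):
    t=np.linspace(0,2*np.pi,n);return np.c_[c0[0]+r*np.cos(t),c0[1]+r*np.sin(t),np.full(n,z)]
E
python3 - <<'E'
from h import *
from plant import bot,cams
for n,pts in dict(scene=[(340,243),(363,189)],side=[(337,237),(340,178)],wrist=[(366,114)]).items():
    c=cams.calibration(n); print(n,px2plane(c,pts,.05,n=="wrist").round(4).tolist())
c=cams.calibration("side")
print("canister rim", px2plane(c,[(198,300),(279,298),(238,267),(238,328)],.112).round(3).tolist())
im=cv2.imread("pics/wrist0.png"); 
cv2.imwrite("pics/w0a.png",cv2.resize(im[50:180,280:440],None,fx=4,fy=4,interpolation=2))
cv2.imwrite("pics/w0b.png",cv2.resize(im[250:380,220:400],None,fx=4,fy=4,interpolation=2))
im=cv2.imread("pics/side0.png"); 
cv2.imwrite("pics/s0a.png",cv2.resize(im[160:370,190:390],None,fx=2.8,fy=2.8,interpolation=2))
E
```

```text
scene [[0.4639, -0.0729, 0.05], [0.5458, -0.2814, 0.05]]
side [[0.463, -0.0665, 0.05], [0.5425, -0.273, 0.05]]
wrist [[0.4644, -0.0729, 0.05]]
canister rim [[0.563, 0.244, 0.112], [0.46, 0.18, 0.112], [0.55, 0.155, 0.112], [0.483, 0.257, 0.112]]
```

View pics/s0a.png

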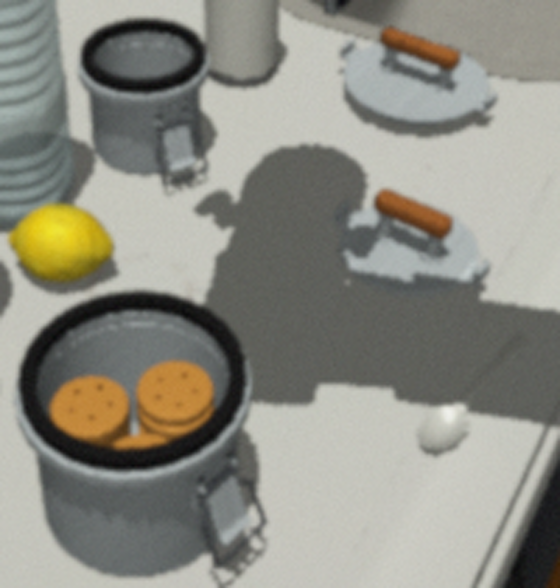

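View pics/w0a.png

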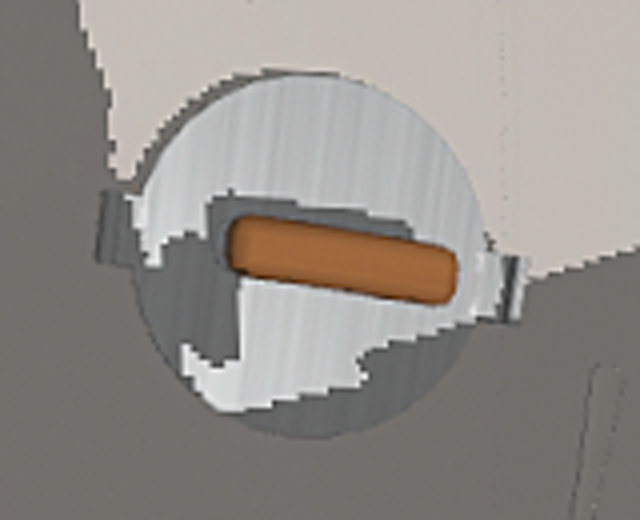

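View pics/w0b.png

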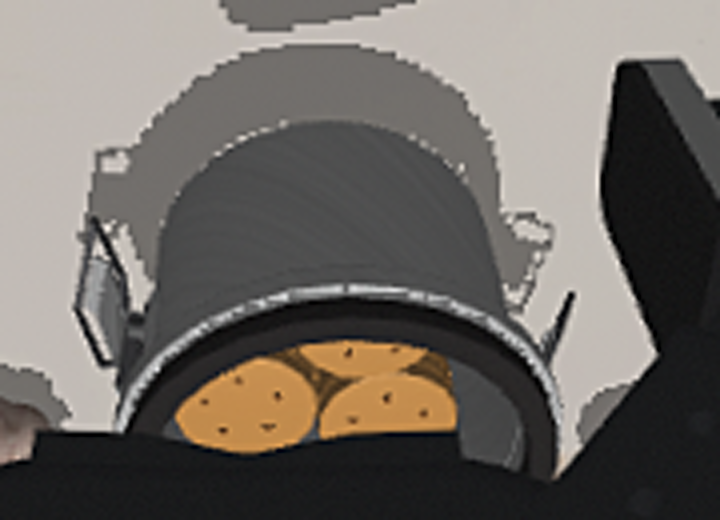

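```bash
python3 - <<'E'
from h import *
from plant import bot,cams
W=lambda u,v:(280+u/4,50+v/4)
S=lambda u,v:(190+u/2.8,160+v/2.8)
w=cams.calibration("wrist");s=cams.calibration("side")
f=lambda c,a,b,z,fi=False:(lambda P:(P.mean(0).round(4),round(np.linalg.norm(P[0]-P[1])*1e3,1),np.degrees(np.arctan2(*(P[1]-P[0])[1::-1])).round(2)))(px2plane(c,[a,b],z,fi))
print("w near plate",f(w,W(135,240),W(488,270),.02,True))
print("w near plate vert",f(w,W(318,73),W(305,438),.02,True))
print("w near bar",f(w,W(229,243),W(457,276),.052,True))
print("w near lugs",f(w,W(97,225),W(527,290),.018,True))
print("s near bar",f(s,S(375,203),S(451,222),.05))
print("s far bar",f(s,S(381,40),S(460,56),.05))
print("s near lugs",f(s,S(344,228),S(487,272),.018))
print("s far lugs",f(s,S(342,50),S(494,108),.018))
print("s far plate",f(s,S(343,82),S(490,98),.018))
print("s near plate",f(s,S(350,248),S(481,262),.018))
E
```

```text
w near plate (array([ 0.464 , -0.0728,  0.02  ]), np.float64(100.7), np.float64(177.83))
w near plate vert (array([ 0.4651, -0.0719,  0.02  ]), np.float64(101.7), np.float64(89.55))
w near bar (array([ 0.4644, -0.0723,  0.052 ]), np.float64(60.0), np.float64(174.79))
w near lugs (array([ 0.4625, -0.0723,  0.018 ]), np.float64(124.6), np.float64(174.17))
s near bar (array([ 0.4637, -0.0702,  0.05  ]), np.float64(55.9), np.float64(-172.08))
s far bar (array([ 0.5439, -0.2767,  0.05  ]), np.float64(69.6), np.float64(-171.41))
s near lugs (array([ 0.4587, -0.0685,  0.018 ]), np.float64(109.3), np.float64(-175.94))
s far lugs (array([ 0.5452, -0.2775,  0.018 ]), np.float64(152.0), np.float64(173.29))
s far plate (array([ 0.5377, -0.2605,  0.018 ]), np.float64(126.6), np.float64(-161.01))
s near plate (array([ 0.4557, -0.0635,  0.018 ]), np.float64(94.4), np.float64(-159.2))
```

The far lid, near (0.545, -0.279), is the larger one: its bar is about 70 mm and its span over the lugs is 146 to 152 mm. The near lid measures 101 mm with a 60 mm bar, so it's the small one. I'll look at the canister from above first, turning the hand by 90° on the way.

carry_out(slide=[[0.05,-0.02,0.03],[0.1,-0.04,0.06],[0.15,-0.04,0.09],[0.2,-0.04,0.12],[0.2,-0.04,0.12]], turn=[-0.18,-0.36,-0.54,-0.72,-0.9], hand=[0.085,0.085,0.085,0.085,0.085])

```text
t: 0.78
position: [0.428, 0.2029, 0.2712]
orientation: [-0.229, 0.229, 0.669, -0.669]
wrist_force: [0.3, -1.0, 0.4]
opening: 0.085
```

carry_out(slide=[[0,0,0],[0,0,0],[0,0,0],[0,0,0],[0,0,0]], turn=[-0.18,-0.36,-0.54,-0.67,-0.67], hand=[0.085,0.085,0.085,0.085,0.085])

```text
t: 1.4
position: [0.4298, 0.2, 0.271]
orientation: [0.001, -0.001, -0.707, 0.707]
wrist_force: [-0.1, 0.0, -0.0]
opening: 0.0849
```

```bash
python3 - <<'E'
from h import *
from plant import bot,cams
s=bot.sense();print(s["t"],s["q"].round(3),s["position"],s["orientation"].round(4),np.abs(s["qd"]).max())
c=cams.calibration("wrist");np.save("wc1.npy",c,allow_pickle=True)
cv2.imwrite("pics/wrist1.png",cams.capture("wrist")[:,:,::-1]);print(c)
E
```

```text
1.4 [ 0.767  0.094  0.011 -0.    -1.488  0.802] [0.42981898 0.199962   0.27103548] [ 9.000e-04 -5.000e-04 -7.070e-01  7.072e-01] 0.059720608468593145
{'mtx': array([[325.1922621 ,   0.        , 281.08177711],
       [  0.        , 325.1922621 , 207.07570285],
       [  0.        ,   0.        ,   1.        ]]), 'eye': array([0.50842713, 0.19959464, 0.41313533]), 'orientation': array([-0.11008464, -0.69786507,  0.69917678,  0.10962458])}
```

View pics/wrist1.png

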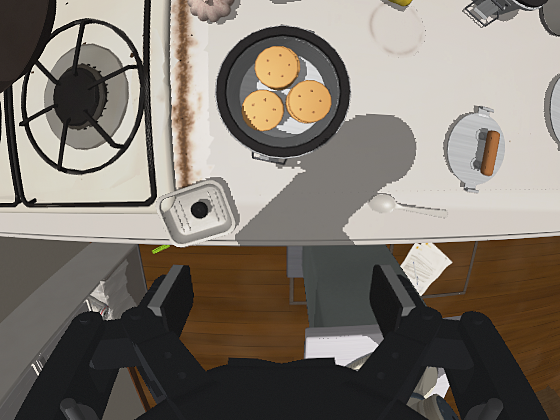

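```bash
python3 - <<'E'
from h import *
im=cv2.imread("pics/wrist1.png")
cv2.imwrite("pics/w1a.png",cv2.resize(im[10:175,205:365],None,fx=3.6,fy=3.6,interpolation=2))
c=np.load("wc1.npy",allow_pickle=True).item()
# seal ring dark mask
g=im.max(2); m=((g<45)).astype(np.uint8); m[200:]=0; m[:,:200]=0;m[:,370:]=0
n,l,st,_=cv2.connectedComponentsWithStats(m); k=1+np.argmax(st[1:,4]); print(st[k])
cs,_=cv2.findContours((l==k).astype(np.uint8),cv2.RETR_CCOMP,cv2.CHAIN_APPROX_NONE)
from scipy.optimize import least_squares
for q in sorted(cs,key=len)[-2:]:
    P=px2plane(c,q[:,0,:],.112,True)[:,:2]
    r=least_squares(lambda p:np.hypot(*(P-p[:2]).T)-p[2],[.5,.2,.06],loss="soft_l1",f_scale=.001)
    print(len(q),r.x.round(4),np.abs(r.fun).mean())
E
```

```text
[217  26 133 131 812]
375 [0.5224 0.1978 0.0607] 0.0002735190123460644
435 [0.5223 0.198  0.0597] 0.0005550260312527533
```

View pics/w1a.png

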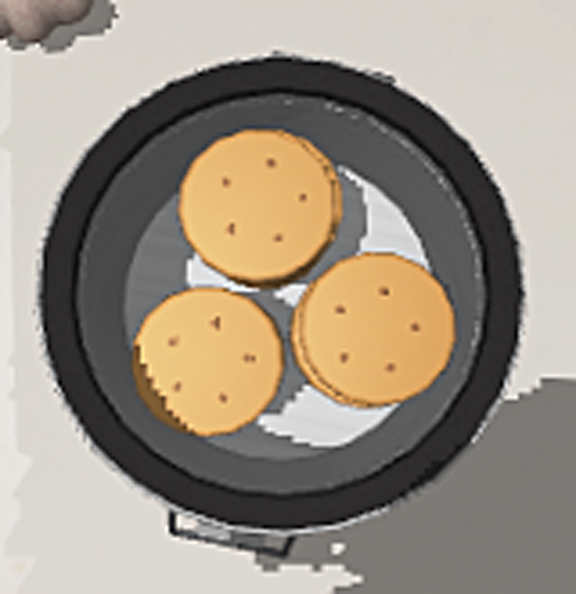

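The canister mouth centre is near (0.5225, 0.198). One latch shows at about (270,157) and the other is hidden behind the wall. I'll stop partway to the lid so the camera sees both latches from the side.

carry_out(slide=[[0,0,-0.06],[0,0,-0.12],[0,0,-0.17],[0,0,-0.17]], turn=[0,0,0,0], hand=[0.085,0.085,0.085,0.085])

```text
t: 1.95
position: [0.4294, 0.3727, 0.2693]
orientation: [0.001, 0.001, -0.706, 0.708]
wrist_force: [0.1, -1.0, -0.6]
opening: 0.0849
```

```bash
python3 - <<'E'
from h import *
from plant import bot,cams
s=bot.sense();print(s["t"],s["position"],np.abs(s["qd"]).max())
c=cams.calibration("wrist");np.save("wc2.npy",c,allow_pickle=True)
im=cams.capture("wrist")[:,:,::-1].copy();cv2.imwrite("pics/wrist2.png",im)
cv2.circle
print(proj(c,[[.5225,.198,.112],[.545,-.279,.05]],True))
E
```

```text
1.95 [0.42940935 0.37273969 0.26925573] 0.04977918560806416
[[455.41451817 100.78088934]
 [632.15235343 127.71323257]]
```

View pics/wrist2.png

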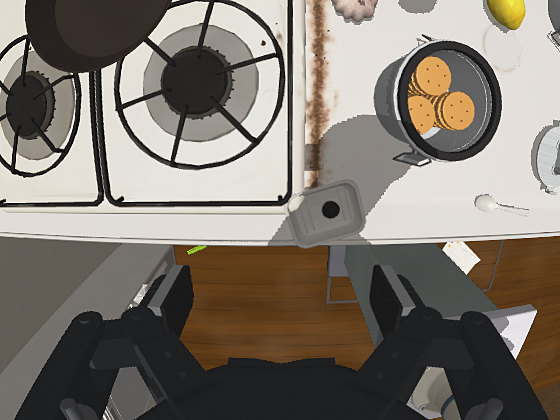

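I had the sign backwards: tool z is world −y now, so the hand moved to +y. The view from this side is still useful, with latches at (410,157) and (425,40). Now the other side.

carry_out(slide=[[0,0,0.06],[0,0,0.12],[0,0,0.18],[0,0,0.24],[0,0,0.3]], turn=[0,0,0,0,0], hand=[0.085,0.085,0.085,0.085,0.085])

```text
t: 2.62
position: [0.4291, 0.0673, 0.2719]
orientation: [-0.001, 0.002, 0.707, -0.707]
wrist_force: [1.6, -1.0, -0.3]
opening: 0.0849
```

carry_out(slide=[[0,0,0.03],[0,0,0.03],[0,0,0.03]], turn=[0,0,0], hand=[0.085,0.085,0.085])

```text
t: 3.0
position: [0.4296, 0.0397, 0.2715]
orientation: [-0.001, 0.001, 0.707, -0.707]
wrist_force: [-0.0, 0.4, -0.5]
opening: 0.0853
```

```bash
python3 - <<'E'
from h import *
from plant import bot,cams
s=bot.sense();print(s["t"],s["position"],np.abs(s["qd"]).max())
c=cams.calibration("wrist");np.save("wc3.npy",c,allow_pickle=True)
im=cams.capture("wrist")[:,:,::-1].copy();cv2.imwrite("pics/wrist3.png",im)
im2=cv2.imread("pics/wrist2.png")
cv2.imwrite("pics/w23.png",np.vstack([cv2.resize(im2[25:175,365:515],None,fx=4,fy=4,interpolation=2)]))
u,v=proj(c,[[.5225,.198,.112]],True)[0].astype(int);print(u,v)
y0,x0=max(v-75,0),max(u-75,0);print(x0,y0)
cv2.imwrite("pics/w3.png",cv2.resize(im[y0:y0+150,x0:x0+150],None,fx=4,fy=4,interpolation=2))
E
```

```text
3.0 [0.42962323 0.03968747 0.27151915] 0.022963573553626833
120 100
45 25
```

View pics/w23.png

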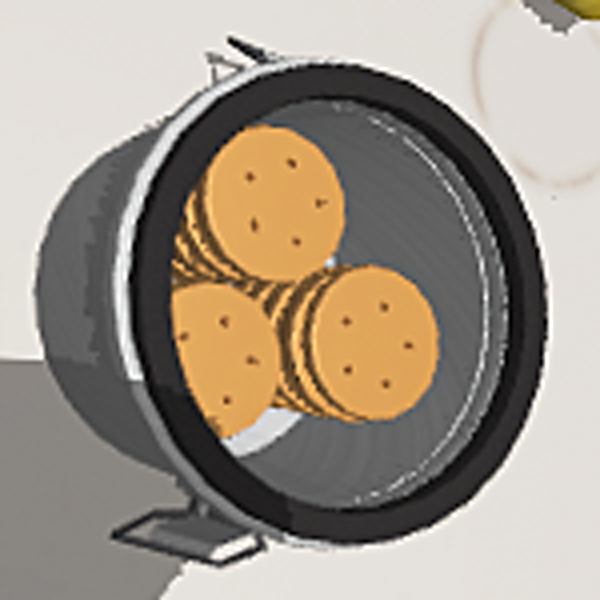

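View pics/w3.png

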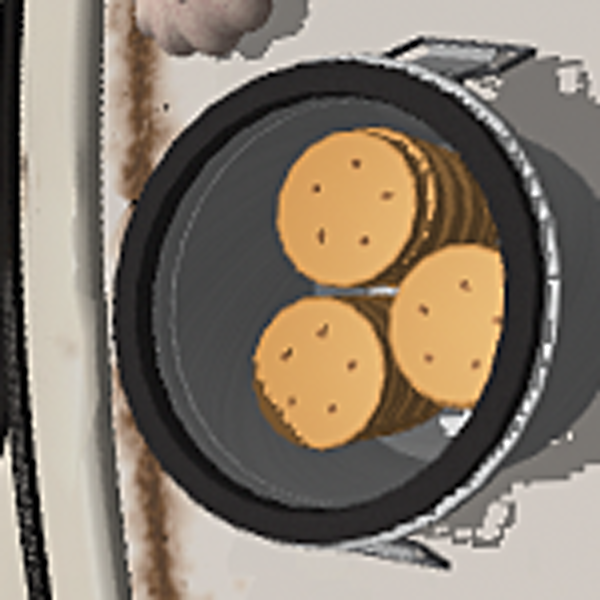

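View pics/wrist3.png

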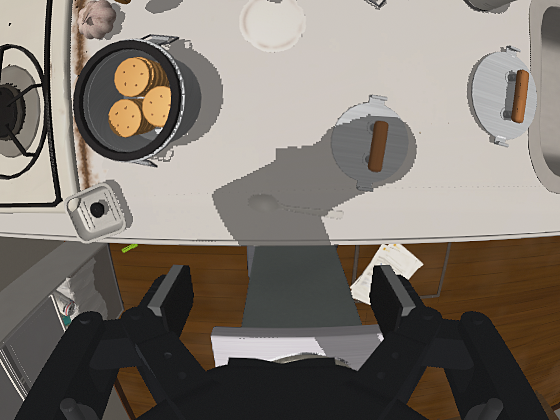

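```bash
cat > tri.py <<'E'
from h import *
from scipy.optimize import least_squares
C={k:np.load(f"wc{k}.npy",allow_pickle=True).item() for k in (1,2,3)}
off={1:(205,10,3.6),2:(365,25,4),3:(45,25,4)}
def px(k,u,v): a,b,s=off[k]; return (a+u/s,b+v/s)
def tri(o):
    r=least_squares(lambda P:np.concatenate([(proj(C[k],P,True)[0]-px(k,*uv)) for k,uv in o.items()]),[.52,.2,.09]); return r.x.round(4),np.abs(r.fun).max().round(2)
E
python3 - <<'E'
from tri import *
A=tri({1:(172,533),2:(110,535)});B=tri({1:(285,553),2:(215,563),3:(448,568)});Cc=tri({2:(228,38),3:(420,40)})
print(A,B,Cc)
c=C[3]
zc=Cc[0][2]
D=px2plane(c,px(3,535,50),zc,True);print("D",D)
m=(A[0]+B[0])/2; n=(Cc[0]+D[0])/2; print(m,n,np.degrees(np.arctan2(*(n-m)[1::-1])))
print("edge", [np.degrees(np.arctan2(*(q)[1::-1])) for q in (A[0]-B[0],Cc[0]-D[0])])
# seal fits in each view, bright-edge threshold
for k in (1,2,3):
    im=cv2.imread(f"pics/wrist{k}.png");ctr=proj(C[k],[[.5225,.198,.112]],True)[0]
    g=cv2.GaussianBlur(im.max(2),(3,3),0);m_=(g<60).astype(np.uint8);yy,xx=np.mgrid[:420,:560];m_[np.hypot(xx-ctr[0],yy-ctr[1])>80]=0
    n_,l,st,_=cv2.connectedComponentsWithStats(m_);j=1+np.argmax(st[1:,4])
    cs,h=cv2.findContours((l==j).astype(np.uint8),cv2.RETR_CCOMP,cv2.CHAIN_APPROX_NONE)
    for q in sorted(cs,key=len)[-2:]:
        for z in (.112,):
            P=px2plane(C[k],q[:,0,:],z,True)[:,:2]
            r=least_squares(lambda p:np.hypot(*(P-p[:2]).T)-p[2],[.5,.2,.06],loss="soft_l1",f_scale=.001)
            print(k,z,r.x.round(4),np.abs(r.fun).mean().round(5))
E
```

```text
(array([0.4462, 0.2333, 0.0269]), np.float64(0.3)) (array([0.4385, 0.196 , 0.0273]), np.float64(0.68)) (array([0.6059, 0.1991, 0.0286]), np.float64(0.29))
D [[0.5974869  0.16117085 0.0286    ]]
[0.44235 0.21465 0.0271 ] [0.60169345 0.18013543 0.0286    ] -12.22174299386704
edge [np.float64(78.33603013999655), np.float64(77.49364987420891)]
1 0.112 [0.522  0.1977 0.0522] 0.00022
1 0.112 [0.5224 0.1978 0.0604] 0.00028
2 0.112 [0.5221 0.202  0.0521] 0.00036
2 0.112 [0.5222 0.2005 0.061 ] 0.00053
3 0.112 [0.5218 0.1936 0.0517] 0.00035
3 0.112 [0.5222 0.1954 0.0611] 0.00056
```

The canister axis is at (0.522, 0.1976) and the latch axis is at −12.2°. The latch edges agree, at 78.3° and 77.5°. Now I'll move over the larger lid.

carry_out(slide=[[0,0,0.06],[0,0,0.12],[0,0,0.18],[0,0,0.24],[0,0,0.3]], turn=[0,0,0,0,0], hand=[0.085,0.085,0.085,0.085,0.085])

```text
t: 3.68
position: [0.43, -0.2611, 0.2713]
orientation: [0.0, -0.0, 0.707, -0.707]
wrist_force: [1.5, 0.1, 0.4]
opening: 0.0849
```

carry_out(slide=[[0,0,0.02],[0,0,0.02],[0,0,0.02]], turn=[0,0,0], hand=[0.085,0.085,0.085])

```text
t: 4.05
position: [0.43, -0.279, 0.2712]
orientation: [0.0, -0.0, 0.707, -0.707]
wrist_force: [-0.3, 0.6, -0.1]
opening: 0.0852
```

```bash
python3 - <<'E'
from h import *
from plant import bot,cams
s=bot.sense();print(s["t"],s["position"],s["q"].round(3),np.abs(s["qd"]).max())
c=cams.calibration("wrist");np.save("wc4.npy",c,allow_pickle=True)
im=cams.capture("wrist")[:,:,::-1].copy();cv2.imwrite("pics/wrist4.png",im)
u,v=proj(c,[[.545,-.279,.03]],True)[0].astype(int);print(u,v)
y0,x0=max(v-80,0),max(u-80,0);print(x0,y0)
cv2.imwrite("pics/w4.png",cv2.resize(im[y0:y0+150,x0:x0+160],None,fx=4,fy=4,interpolation=2))
E
```

```text
4.05 [ 0.42997342 -0.2790367   0.27122422] [-0.27   0.172  0.102 -0.    -1.501  1.841] 0.011216065603994513
280 74
200 0
```

View pics/w4.png

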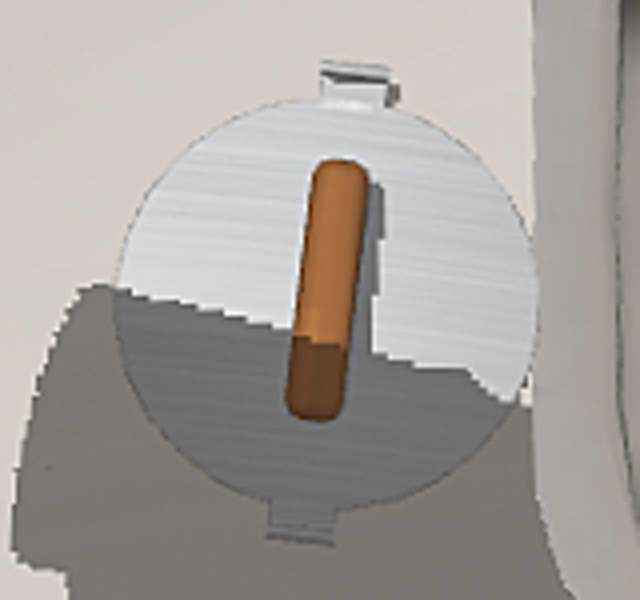

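View pics/wrist4.png

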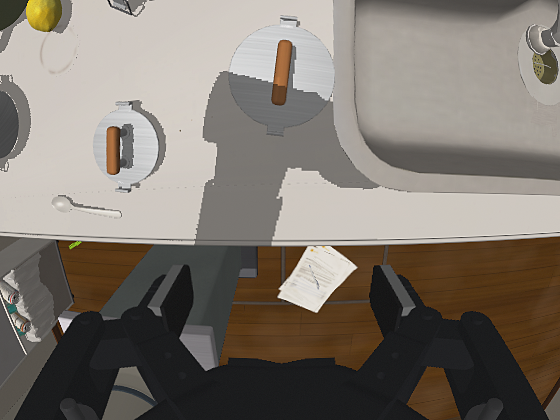

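```bash
python3 - <<'E'
from h import *
c=np.load("wc4.npy",allow_pickle=True).item()
p=lambda u,v:(200+u/4,v/4)
def f(n,a,b,z):
    P=px2plane(c,[p(*a),p(*b)],z,True);d=P[0]-P[1];print(n,P.mean(0).round(4),round(np.linalg.norm(d)*1e3,1),np.degrees(np.arctan2(d[1],d[0])).round(2))
f("bar",(341,160),(314,421),.052)
f("lugs",(355,62),(300,544),.018)
f("lug base",(351,102),(305,510),.02)
# plate circle
pts=[p(*q) for q in [(113,300),(538,300),(150,190),(500,185),(235,115),(440,120),(160,430),(250,495),(400,493),(470,445)]]
P=px2plane(c,pts,.02,True)[:,:2]
from scipy.optimize import least_squares
r=least_squares(lambda q:np.hypot(*(P-q[:2]).T)-q[2],[.54,-.28,.06]);print(r.x.round(4),r.fun.round(4))
E
```

```text
bar [ 0.5458 -0.2803  0.052 ] 73.9 -5.68
lugs [ 0.5464 -0.2803  0.018 ] 150.4 -6.28
lug base [ 0.5449 -0.2805  0.02  ] 126.2 -6.21
[ 0.5469 -0.2799  0.0633] [ 0.0001 -0.     -0.001  -0.0005 -0.0004  0.0017  0.0003  0.0009  0.0002
 -0.0013]
```

The lid centre is (0.546, −0.2802), its yaw is −6.1°, and its bar is 73.9 mm, so this is the larger lid. I'll go above it first, then down.

carry_out(slide=[[-0.04,0.05,0.001],[-0.08,0.1,0.001],[-0.116,0.15,0.001],[-0.116,0.15,0.001],[-0.116,0.15,0.001]], turn=[0.05,0.106,0.106,0.106,0.106], hand=[0.05,0.05,0.05,0.05,0.05])

```text
t: 4.72
position: [0.5461, -0.2804, 0.1222]
orientation: [0.037, -0.037, -0.706, 0.706]
wrist_force: [0.4, -0.4, 0.8]
opening: 0.0498
```

```bash
python3 - <<'E'
from h import *
from plant import bot,cams
s=bot.sense();print(s["t"],s["position"],s["opening"],s["q"].round(3),np.abs(s["qd"]).max())
c=cams.calibration("side");cv2.imwrite("pics/s5.png",cams.capture("side")[:,:,::-1])
cv2.imwrite("pics/w5.png",cams.capture("wrist")[:,:,::-1])
E
```

```text
4.725 [ 0.54614892 -0.28044822  0.12223175] 0.04978613719789594 [-2.200e-01  4.300e-01  8.100e-02  1.000e-03 -1.220e+00  1.685e+00] 0.040624283211170925
```

View pics/w5.png

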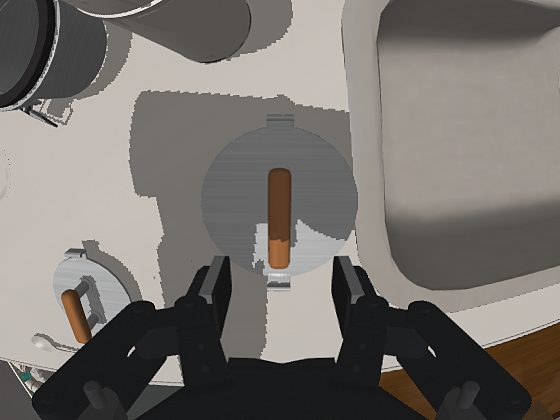

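The bar at (280,218) is vertical in the picture and centred between the fingers at u≈225 and 340. I'll descend 90 mm to TCP z 0.032 and close.

carry_out(slide=[[0,0.045,0],[0,0.085,0],[0,0.09,0],[0,0.09,0],[0,0.09,0]], turn=[0,0,0,0,0], hand=[0.05,0.05,0.05,0.05,0.01])

```text
t: 5.45
position: [0.5471, -0.2816, 0.0339]
orientation: [0.036, -0.039, -0.706, 0.707]
wrist_force: [0.2, -0.0, 0.1]
opening: 0.033
```

carry_out(slide=[[0,0,0],[0,0,0],[0,0,0],[0,0,0]], turn=[0,0,0,0], hand=[0.005,0.005,0.005,0.005])

```text
t: 5.95
position: [0.5468, -0.2814, 0.0332]
orientation: [0.036, -0.039, -0.706, 0.706]
wrist_force: [-0.6, 1.7, 7.1]
opening: 0.015
```

```bash
python3 - <<'E'
from h import *
from plant import bot,cams
s=bot.sense();print(s["t"],s["position"],s["opening"],s["wrist_force"],s["ft_torque"])
cv2.imwrite("pics/w6.png",cams.capture("wrist")[:,:,::-1])
E
```

```text
5.95 [ 0.54677563 -0.28136708  0.03319571] 0.015011627940934443 [-0.63217963  1.72136971  7.09365375] [ 0.63029217  0.18980201 -0.0007142 ]
```

View pics/w6.png

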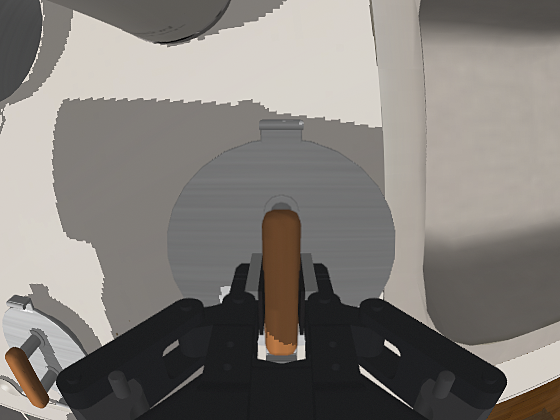

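The bar is gripped at 15 mm opening. Now I'll lift.

carry_out(slide=[[0,-0.02,0],[0,-0.06,0],[0,-0.11,0],[0,-0.16,0],[0,-0.16,0]], turn=[0,0,0,0,0], hand=[0.005,0.005,0.005,0.005,0.005])

```text
t: 6.62
position: [0.5477, -0.2821, 0.1964]
orientation: [0.035, -0.041, -0.705, 0.707]
wrist_force: [0.3, -0.6, -2.6]
opening: 0.0149
```

carry_out(slide=[[0,0,0],[0,0,0]], turn=[0,0,0], hand=[0.005,0.005])

```text
validation failed for argument at $.tu...
```

carry_out(slide=[[0,0,0],[0,0,0]], turn=[0,0], hand=[0.005,0.005])

```text
t: 6.88
position: [0.5447, -0.2807, 0.1893]
orientation: [-0.039, 0.037, 0.707, -0.706]
wrist_force: [0.4, -0.3, -3.0]
opening: 0.0149
```

```bash
python3 - <<'E'
from h import *
from plant import bot,cams
s=bot.sense();print(s["t"],s["position"],s["orientation"],s["opening"],s["wrist_force"],s["ft_torque"])
np.save("wc7.npy",cams.calibration("wrist"),allow_pickle=True)
cv2.imwrite("pics/w7.png",cams.capture("wrist")[:,:,::-1])
cv2.imwrite("pics/s7.png",cams.capture("side")[:,:,::-1])
E
```

```text
6.875 [ 0.54469503 -0.28067545  0.1893398 ] [-0.03903139  0.03654835  0.70650747 -0.70568263] 0.014899653687228533 [ 0.36019544 -0.34497385 -3.01084468] [-0.03205034  0.0352759  -0.04892764]
```

View pics/w7.png

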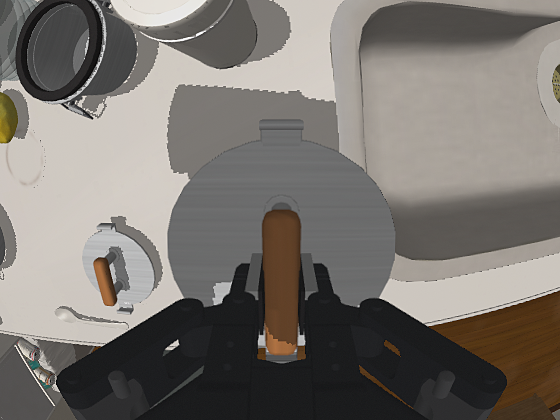

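View pics/s7.png

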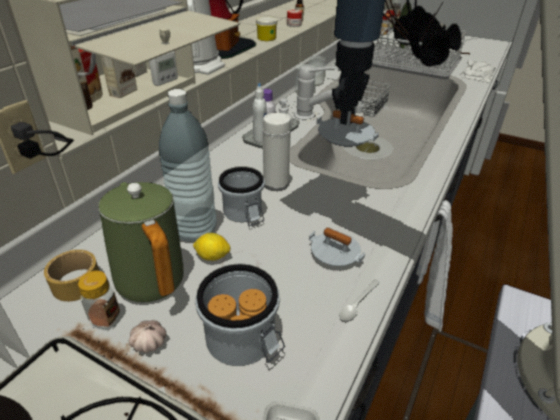

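Both views show the lid held level, with its lug at (281,122), unchanged since the grasp, and a weight of about 3 N. The side view shows the canister undisturbed. Next is the lid pose in the hand.

```bash
python3 - <<'E'
from h import *
from scipy.optimize import least_squares
from plant import bot
c=np.load("wc7.npy",allow_pickle=True).item()
T=np.array([.54469503,-.28067545,.1893398]);w,x,y,z=[-0.03903139,0.03654835,0.70650747,-0.70568263];Rt=R.from_quat([x,y,z,w]).as_matrix();print(Rt.round(3))
im=cv2.imread("pics/w7.png");cv2.imwrite("pics/w7z.png",cv2.resize(im[110:310,160:400],None,fx=3.3,fy=3.3,interpolation=2))
zl=T[2]-.0332
f=lambda uv,z:((px2plane(c,uv,z,True)-T)@Rt).round(4)
print("lug outer corners tool",f([(260,121),(302,121)],zl+.02))
print("bar far end",f([(282,209)],zl+.052), "bar sides",f([(264,222),(300,222)],zl+.054))
P=px2plane(c,[(168,235),(394,235),(190,185),(372,183),(230,150),(335,151)],zl+.02,True)
r=least_squares(lambda q:np.hypot(*(P[:,:2]-q[:2]).T)-q[2],[.54,-.28,.06]);print(r.x.round(4),r.fun.round(4),((np.r_[r.x[:2],zl+.02]-T)@Rt).round(4))
E
```

```text
[[-0.994 -0.003 -0.107]
 [ 0.107  0.001 -0.994]
 [ 0.004 -1.    -0.001]]
lug outer corners tool [[-0.0714  0.013  -0.0096]
 [-0.0714  0.0129  0.0102]]
bar far end [[-0.0381 -0.0189  0.0007]] bar sides [[-0.0333 -0.0209 -0.0065]
 [-0.0333 -0.0209  0.0078]]
[ 0.5448 -0.2811  0.062 ] [ 0.0004  0.0001 -0.001  -0.0006  0.0005  0.0005] [-0.0002  0.0132  0.0005]
```

View pics/w7z.png

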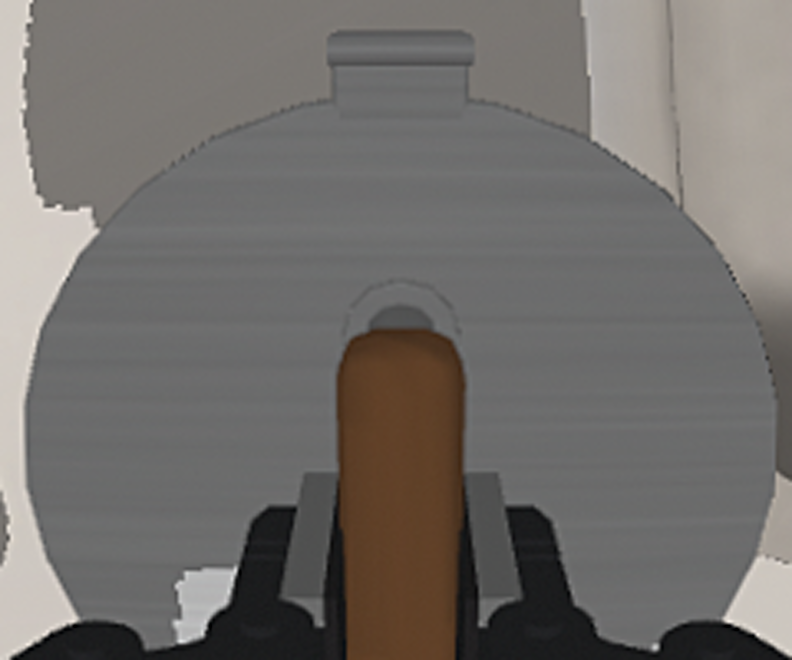

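```bash
python3 - <<'E'
from h import *
from plant import bot,cams
s=cams.calibration("side");c=cams.calibration("scene")
print("bottle base side L/R/front",px2plane(s,[(172,228),(216,222),(197,240)],0).round(3).tolist())
print("scene",px2plane(c,[(172,228),(220,222),(195,238)],0).round(3).tolist())
print("pot side base",px2plane(s,[(110,280),(182,280),(150,298)],0).round(3).tolist())
b=px2plane(s,[(197,240)],0)[0]
for z in (.2,.25,.3,.35): print(z,proj(s,[[.71,.12,z]]),proj(c,[[.71,.12,z]]))
E
```

```text
bottle base side L/R/front [[0.812, 0.031, 0.0], [0.74, -0.035, 0.0], [0.739, 0.036, 0.0]]
scene [[0.816, 0.032, 0.0], [0.754, -0.048, 0.0], [0.748, 0.029, 0.0]]
pot side base [[0.811, 0.214, 0.0], [0.691, 0.145, 0.0], [0.713, 0.21, 0.0]]
0.2 [[168.5479793  184.32567767]] [[156.98915752 168.0036099 ]]
0.25 [[164.31545057 158.80853027]] [[152.68500505 140.07909356]]
0.3 [[159.71109038 131.04967851]] [[148.11566473 110.43408929]]
0.35 [[154.68364897 100.74014689]] [[143.2558494   78.90453881]]
```

Clear path: the bottle and pot stand at x ≥ 0.69. Carrying the lid over.

carry_out(slide=[[0.006,-0.01,-0.04],[0.015,-0.01,-0.095],[0.024,-0.01,-0.15],[0.033,-0.01,-0.21],[0.042,-0.01,-0.27]], turn=[0,0,0,0,0], hand=[0.005,0.005,0.005,0.005,0.005])

```text
t: 7.6
position: [0.532, -0.0064, 0.2008]
orientation: [0.038, -0.038, -0.706, 0.706]
wrist_force: [1.1, 0.5, -1.9]
opening: 0.0149
```

carry_out(slide=[[0.008,0,-0.05],[0.016,0,-0.1],[0.024,0,-0.15],[0.03,0,-0.19],[0.032,0,-0.203]], turn=[0,0,0.05,0.106,0.106], hand=[0.005,0.005,0.005,0.005,0.005])

```text
t: 8.22
position: [0.5219, 0.1992, 0.2004]
orientation: [0.075, -0.074, -0.703, 0.703]
wrist_force: [-0.7, -0.4, -2.0]
opening: 0.0147
```

carry_out(slide=[[0,0,0],[0,0,0],[0,0,0],[0,0,0]], turn=[0,0,0,0], hand=[0.005,0.005,0.005,0.005])

```text
t: 8.72
position: [0.5226, 0.1964, 0.2014]
orientation: [-0.075, 0.075, 0.703, -0.703]
wrist_force: [0.4, 0.1, -2.6]
opening: 0.0149
```

```bash
cat > st.py <<'E'
from h import *
from plant import bot,cams
s=bot.sense();w,x,y,z=s["orientation"];Rt=R.from_quat([x,y,z,w]).as_matrix()
print(s["t"],s["position"].round(4),"grip",round(s["opening"],4),"F",s["wrist_force"].round(2),"M",s["ft_torque"].round(3),"qd",np.abs(s["qd"]).max().round(3))
print("lid x yaw",np.degrees(np.arctan2(*(-Rt[:,0])[1::-1])).round(2),"tilt",np.degrees(np.arccos(-Rt[2,1])).round(2))
d=np.array([.522,.1977,s["position"][2]])-s["position"]; print("to go in tool axes",(d@Rt).round(4))
E
python3 - <<'E'
from st import *
np.save("wc8.npy",cams.calibration("wrist"),allow_pickle=True)
for n in ("wrist","side","scene"): cv2.imwrite(f"pics/{n}8.png",cams.capture(n)[:,:,::-1])
E
```

```text
8.725 [0.5226 0.1964 0.2014] grip 0.0149 F [ 0.35  0.09 -2.55] M [-0.074  0.04   0.042] qd 0.005
lid x yaw -12.25 tilt 0.01
to go in tool axes [ 0.0008 -0.     -0.0011]
```

View pics/wrist8.png

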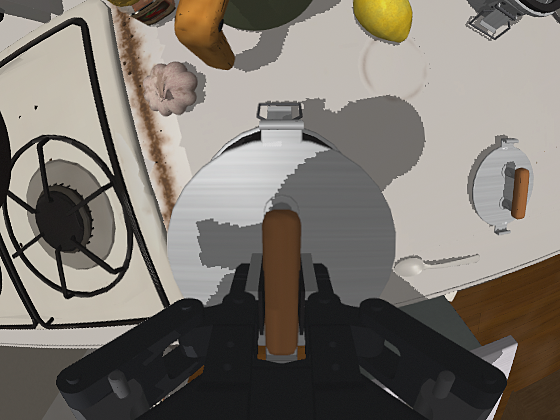

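View pics/side8.png

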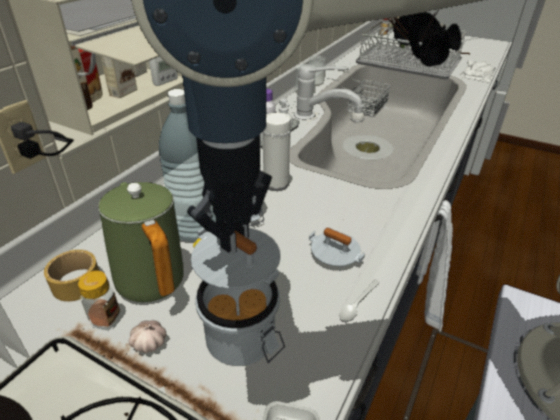

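The far latch shows right beyond the lug at u≈281, and the lid is centred over the mouth. I'll make a small sideways correction and go down to about 4 mm above the seal.

carry_out(slide=[[0,0.02,-0.0014],[0,0.04,-0.0014],[0,0.055,-0.0014],[0,0.062,-0.0014],[0,0.068,-0.0014]], turn=[0,0,0,0,0], hand=[0.005,0.005,0.005,0.005,0.005])

```text
t: 9.5
position: [0.5231, 0.1986, 0.1334]
orientation: [-0.075, 0.075, 0.703, -0.703]
wrist_force: [0.2, 0.6, -2.6]
opening: 0.0148
```

carry_out(slide=[[0,0,0],[0,0,0]], turn=[0,0], hand=[0.005,0.005])

```text
t: 9.75
position: [0.5231, 0.1986, 0.1339]
orientation: [-0.075, 0.075, 0.703, -0.703]
wrist_force: [0.5, 0.2, -2.1]
opening: 0.015
```

```bash
python3 - <<'E'
from st import *
for n in ("wrist","side"): cv2.imwrite(f"pics/{n}9.png",cams.capture(n)[:,:,::-1])
im=cv2.imread("pics/side9.png");cv2.imwrite("pics/side9z.png",cv2.resize(im[190:370,160:320],None,fx=3.3,fy=3.3,interpolation=2))
E
```

```text
9.75 [0.5231 0.1986 0.1339] grip 0.015 F [ 0.52  0.19 -2.09] M [ 0.007  0.015 -0.009] qd 0.002
lid x yaw -12.19 tilt 0.06
to go in tool axes [ 0.0009 -0.      0.0012]
```

View pics/side9z.png

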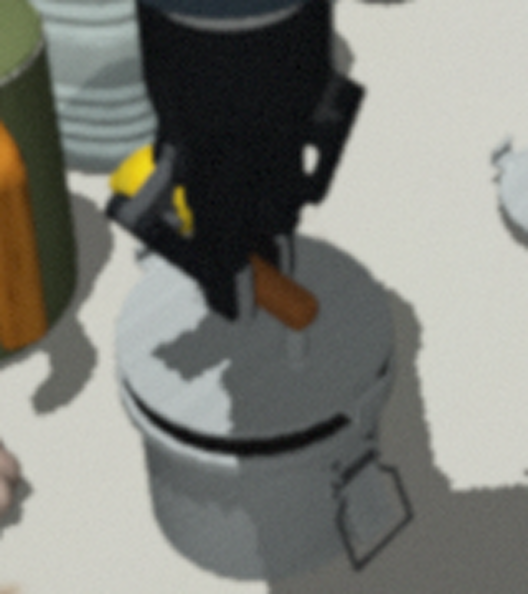

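View pics/wrist9.png

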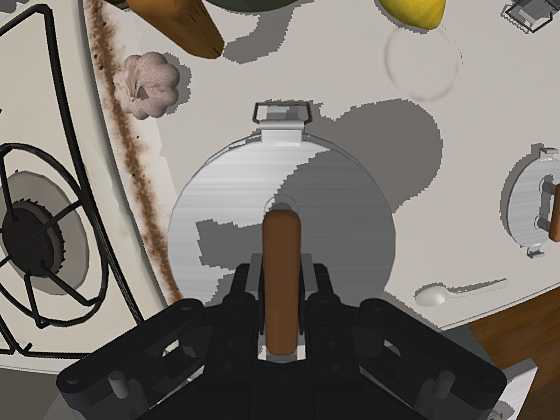

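The plug is in the mouth, and the latch at u≈281 lines up with the lug. I'll approach contact in small steps.

carry_out(slide=[[0.0006,0.001,0.0007],[0.0006,0.002,0.0007],[0.0006,0.003,0.0007],[0.0006,0.004,0.0007],[0.0006,0.004,0.0007]], turn=[0,0,0,0,0], hand=[0.005,0.005,0.005,0.005,0.005])

```text
t: 10.48
position: [0.522, 0.198, 0.1292]
orientation: [0.075, -0.075, -0.703, 0.703]
wrist_force: [0.3, 0.3, -2.8]
opening: 0.0147
```

```bash
python3 st.py
```

```text
10.475 [0.522  0.198  0.1292] grip 0.0147 F [ 0.27  0.33 -2.77] M [ 0.009  0.058 -0.08 ] qd 0.003
lid x yaw -12.19 tilt 0.0
to go in tool axes [-0.      0.      0.0002]
```

carry_out(slide=[[0,0.001,0],[0,0.002,0],[0,0.002,0],[0,0.002,0]], turn=[0,0,0,0], hand=[0.005,0.005,0.005,0.005])

```text
t: 10.98
position: [0.5221, 0.198, 0.1276]
orientation: [-0.075, 0.075, 0.703, -0.703]
wrist_force: [-2.4, -0.3, 2.1]
opening: 0.015
```

```bash
python3 st.py
```

```text
10.975 [0.5221 0.198  0.1276] grip 0.015 F [-2.43 -0.3   2.07] M [-0.086  0.588  0.022] qd 0.001
lid x yaw -12.19 tilt 0.03
to go in tool axes [ 0.     -0.      0.0003]
```

Contact: the seal force is about 4.7 N, including the 2.6 N lid weight, with a 2.4 N side force in −x. I'll ease 1 mm toward −x while pressing another 2 mm.

carry_out(slide=[[0.0005,0,0],[0.001,0,0],[0.001,0.001,0],[0.001,0.002,0],[0.001,0.002,0]], turn=[0,0,0,0,0], hand=[0.005,0.005,0.005,0.005,0.005])

```text
t: 11.6
position: [0.5219, 0.1982, 0.1262]
orientation: [-0.074, 0.076, 0.703, -0.703]
wrist_force: [1.5, -2.5, 5.4]
opening: 0.0149
```

```bash
python3 st.py
```

```text
11.6 [0.5219 0.1982 0.1262] grip 0.0149 F [ 1.46 -2.52  5.37] M [-0.771 -0.421 -0.062] qd 0.002
lid x yaw -12.18 tilt 0.12
to go in tool axes [-0.0002  0.      0.0004]
```

carry_out(slide=[[-0.0004,0,0.0006],[-0.0004,0.001,0.0006],[-0.0004,0.002,0.0006],[-0.0004,0.002,0.0006]], turn=[0,0,0,0], hand=[0.005,0.005,0.005,0.005])

```text
t: 12.1
position: [0.522, 0.1981, 0.1249]
orientation: [-0.074, 0.076, 0.704, -0.703]
wrist_force: [-2.2, -0.5, 9.8]
opening: 0.015
```

```bash
python3 - <<'E'
from st import *
for n in ("wrist","side","scene"): cv2.imwrite(f"pics/{n}10.png",cams.capture(n)[:,:,::-1])
im=cv2.imread("pics/side10.png");a=cv2.resize(im[190:370,160:320],None,fx=2.5,fy=2.5,interpolation=2)
im=cv2.imread("pics/scene10.png");b=cv2.resize(im[190:370,130:290],None,fx=2.5,fy=2.5,interpolation=2)
cv2.imwrite("pics/z10.png",np.hstack([a,b]))
E
```

```text
12.1 [0.522  0.1981 0.1249] grip 0.015 F [-2.22 -0.5   9.85] M [-0.145  0.642 -0.021] qd 0.002
lid x yaw -12.17 tilt 0.16
to go in tool axes [-0.0001 -0.      0.0004]
```

View pics/z10.png

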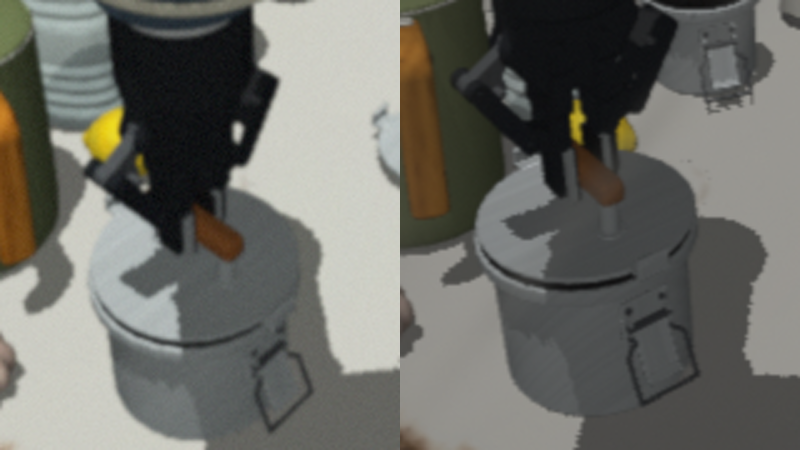

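View pics/wrist10.png

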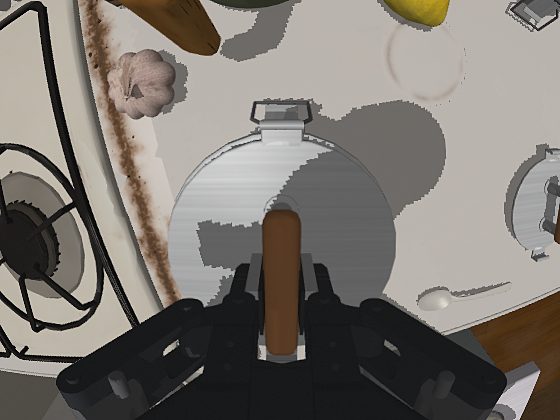

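The lid sits level, with its lugs over the latches at (281,115) in the wrist view and over the near latch in the side and scene views. The seal force is about 12.4 N. I'll press 0.9 mm more, then hold.

carry_out(slide=[[0.0003,0.0005,0],[0.0003,0.001,0],[0.0003,0.001,0],[0.0003,0.001,0],[0.0003,0.001,0]], turn=[0,0,0,0,0], hand=[0.005,0.005,0.005,0.005,0.005])

```text
t: 12.88
position: [0.5219, 0.1981, 0.1244]
orientation: [-0.074, 0.076, 0.704, -0.703]
wrist_force: [-1.8, -0.6, 11.7]
opening: 0.0148
```

carry_out(slide=[[0,0,0],[0,0,0],[0,0,0],[0,0,0],[0,0,0]], turn=[0,0,0,0,0], hand=[0.005,0.005,0.005,0.005,0.005])

```text
t: 13.5
position: [0.522, 0.1981, 0.1243]
orientation: [-0.074, 0.076, 0.704, -0.703]
wrist_force: [-1.5, 0.0, 11.1]
opening: 0.0149
```

```bash
python3 st.py
```

```text
13.5 [0.522  0.1981 0.1243] grip 0.0149 F [-1.49  0.03 11.12] M [-0.212  0.587 -0.021] qd 0.002
lid x yaw -12.16 tilt 0.2
to go in tool axes [-0.0001 -0.      0.0004]
```

The seal force is about 14 N, or a 4.6 mm squash. I'll hold for more than 3 s.

carry_out(slide=[[0,0.0002,0],[0,0.0002,0],[0,0.0002,0],[0,0.0002,0],[0,0.0002,0]], turn=[0,0,0,0,0], hand=[0.005,0.005,0.005,0.005,0.005])

```text
t: 14.12
position: [0.522, 0.1981, 0.1242]
orientation: [-0.074, 0.076, 0.704, -0.702]
wrist_force: [-2.1, -1.5, 12.0]
opening: 0.0148
```

carry_out(slide=[[0,0,0],[0,0,0],[0,0,0],[0,0,0],[0,0,0]], turn=[0,0,0,0,0], hand=[0.005,0.005,0.005,0.005,0.005])

```text
t: 14.75
position: [0.522, 0.1981, 0.1242]
orientation: [-0.074, 0.076, 0.704, -0.703]
wrist_force: [-2.6, -1.0, 12.8]
opening: 0.0149
```

carry_out(slide=[[0,0,0],[0,0,0],[0,0,0],[0,0,0],[0,0,0]], turn=[0,0,0,0,0], hand=[0.005,0.005,0.005,0.005,0.005])

```text
t: 15.38
position: [0.522, 0.1981, 0.1242]
orientation: [-0.074, 0.076, 0.704, -0.703]
wrist_force: [-1.7, -0.7, 11.8]
opening: 0.0148
```

carry_out(slide=[[0,0,0],[0,0,0],[0,0,0],[0,0,0],[0,0,0]], turn=[0,0,0,0,0], hand=[0.005,0.005,0.005,0.005,0.005])

```text
t: 16.0
position: [0.522, 0.1981, 0.1242]
orientation: [-0.074, 0.076, 0.704, -0.703]
wrist_force: [-1.7, -0.3, 12.0]
opening: 0.015
```

carry_out(slide=[[0,0,0],[0,0,0],[0,0,0],[0,0,0],[0,0,0]], turn=[0,0,0,0,0], hand=[0.005,0.005,0.005,0.005,0.005])

```text
t: 16.62
position: [0.5219, 0.1981, 0.1242]
orientation: [-0.074, 0.076, 0.704, -0.703]
wrist_force: [-1.6, -0.9, 12.0]
opening: 0.0146
```

carry_out(slide=[[0,0,0],[0,0,0],[0,0,0],[0,0,0],[0,0,0]], turn=[0,0,0,0,0], hand=[0.005,0.005,0.005,0.005,0.005])

```text
t: 17.25
position: [0.522, 0.1981, 0.1243]
orientation: [-0.074, 0.076, 0.704, -0.702]
wrist_force: [-1.5, -0.5, 12.4]
opening: 0.0152
```

carry_out(slide=[[0,0,0],[0,0,0],[0,0,0],[0,0,0],[0,0,0]], turn=[0,0,0,0,0], hand=[0.005,0.005,0.005,0.005,0.005])

```text
t: 17.88
position: [0.5219, 0.1981, 0.1242]
orientation: [-0.074, 0.076, 0.704, -0.703]
wrist_force: [-3.3, -0.2, 12.0]
opening: 0.0151
```

```bash
python3 - <<'E'
from st import *
for n in ("side","scene"): cv2.imwrite(f"pics/{n}11.png",cams.capture(n)[:,:,::-1])
im=cv2.imread("pics/side11.png");a=cv2.resize(im[160:370,160:380],None,fx=1.8,fy=1.8,interpolation=2)
im=cv2.imread("pics/scene11.png");b=cv2.resize(im[160:370,130:350],None,fx=1.8,fy=1.8,interpolation=2)
cv2.imwrite("pics/z11.png",np.hstack([a,b]))
E
```

```text
17.875 [0.5219 0.1981 0.1242] grip 0.0151 F [-3.27 -0.22 12.  ] M [-0.289  0.657 -0.057] qd 0.001
lid x yaw -12.15 tilt 0.2
to go in tool axes [-0.0001 -0.      0.0004]
```

View pics/z11.png

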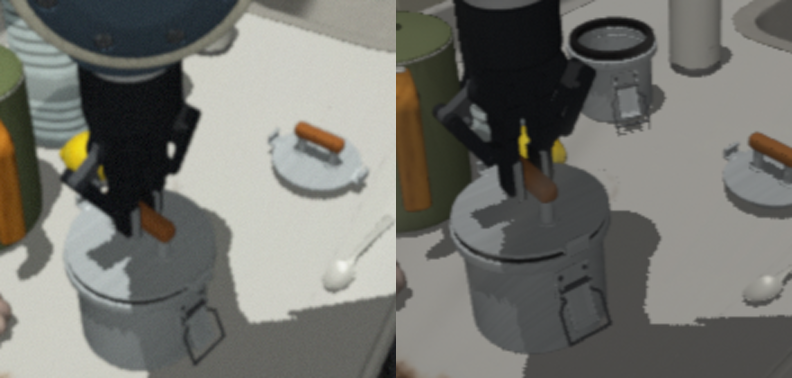

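The force has held at about 14.5 N for more than 4 s. In the final pictures the lid is level, its lug is above the near latch, and the small lid and canister are where they were. Handing in.

```bash
python3 -c "
from plant import bot
print(bot.hand_in())"
```

```text
the job is handed in; nothing more can be done
None
```

The larger lid is seated in the big canister, and the arm is still gripping it and pressing it down. I handed the job in at about 18 s of the 54 s allowed; it reports no verdict.

I told the lids apart by measuring them: the larger one has a 73.9 mm bar and spans about 150 mm over its lugs. I gripped it across the bar, lifted it, turned it to match the latch axis at −12.2° and lowered it into the mouth.

**Last checks before hand-in:**
- **Force:** the wrist read about 12 N upward. Adding roughly 2.6 N for the lid's weight gives about 14.5 N on the seal, or roughly 4.9 mm of squash. It stayed steady for more than 4 s, and the seal was never near flat.
- **Position:** the tool was within 0.5 mm of the measured canister axis, 0.2° off vertical, and at −12.15° yaw against the −12.2° target. I measured the lid's offset in the hand once, after lifting, at about 1 mm or less.
- **Surroundings:** the pictures showed the lug above the near latch, and the smaller lid and canister looked unmoved. I compared these by eye and did not measure them again.

**What didn't come out clean:** a sideways force of 1.5 to 3.3 N remained while pressing, even after two small corrections. It caused no visible movement. On the way I also made one move in the wrong direction, and one move call was refused for mismatched list lengths; neither touched anything.

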